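# Lay a coffee place on the mat

## Task

Lay one coffee place on the cork mat, as seen from the robot: the cake fork to the left of the saucer and the teaspoon to its right, each lying midway between the saucer's rim and the mat's side edge, straight along the mat and wholly on it, with tines and bowl pointing away from the robot; and the tea light behind the saucer, midway between its rim and the mat's back edge. Only when these three lie in place, set the white cup down gently, upright, on the middle of the saucer with its handle pointing to the right, towards the spoon. Leave the teal cup and the salt shaker where they stand.

Things in the scene. Friction and masses are not known exactly. Their poses are not given: they have to be found in the camera images.
- mat: cork placemat, 210 mm deep (x) by 280 mm wide (y) by 4 mm thick, fixed on the worktop, turned a little. Origin: centre of its underside. x points to its back edge (away from the robot), y to its left edge, z up. In this frame the saucer's centre is x -30, y 0 mm; midway between rim and left edge is y +99, rim and right edge y -99, rim and back edge x +66.5 (y 0).
- saucer: white round saucer with two thin dark rings, fixed on the mat, 116 mm across the rim, 12 mm high; its flat well is about 66 mm across and its floor 4 mm thick. Origin: centre of its underside, on the mat's top; z up; axes parallel to the mat's.
- fork: steel cake fork lying on the worktop to the left of the mat, 144 x 20 x 11 mm, 22 g. Origin: middle of its outline, at the underside; x points along it to the tines, z up. It can be gripped across its middle.
- spoon: steel teaspoon lying on the worktop to the left of the mat, 130 x 26 x 11 mm, about 20 g. Origin: middle of its outline, at the underside; x points along it to the bowl, z up. It can be gripped across its middle.
- tea_light: tea light in a metal cup, round, 38 mm across, 15 mm high, about 12 g, standing on the white draining board (1.5 mm below the worktop) to the right of the mat. Origin: centre of its underside; z up.
- white_cup: white cup, 55 mm high, about 0.11 kg, on the draining board (1.5 mm below the worktop); bowl 62 mm across the rim, foot 43 mm, 90 mm long with handle. Origin: underside, middle of the outline with handle; the bowl's axis lies 13.5 mm from it towards +y, the handle points to -y and ends 45 mm out; z up. Grip the bowl across its x, just under the rim.
- teal_cup: teal coffee cup, 59 x 83 x 52 mm, at the back of the worktop; a bystander, to be left where it stands. Origin: centre of its underside.
- salt_shaker: salt shaker with a grey metal top, 44 mm across, 90 mm high, at the back of the worktop; a bystander, to be left where it stands. Origin: centre of its underside.
Things that resemble listed ones, but are neither listed nor needed, are in the scene too. There is more than one size of the saucer; the one meant has the size given above.

How it is judged:
On the way, in this order (a step that is already met when the one before it is completed fails the run):
1. fork, spoon and tea light lie in their places on the mat (y of fork in the frame of mat between 0.085 and 0.113 m and x of fork in the frame of mat between -0.04 and 0.04 m and z of each of fork, spoon in the frame of mat below 0.012 m and angle between each of fork, spoon, tea_light's own z axis and vertical below 0.15 rad and angle between the x axis of each of fork, spoon and the x axis of mat, either way round below 0.2 rad and x of tea_light in the frame of fork above 0 m and y of spoon in the frame of mat between -0.113 and -0.085 m and x of spoon in the frame of mat between -0.04 and 0.04 m and x of tea_light in the frame of spoon above 0 m and x of tea_light in the frame of mat between 0.0525 and 0.0805 m and y of tea_light in the frame of mat between -0.014 and 0.014 m and z of tea_light in the frame of mat below 0.01 m), for 0.2 s.
2. after that, the white cup stands on the saucer (x of saucer in the frame of white_cup between -0.012 and 0.012 m and y of saucer in the frame of white_cup between 0.0015 and 0.0255 m and z of white_cup in the frame of saucer between -0.002 and 0.01 m and angle between white_cup's own z axis and vertical below 0.12 rad and angle between the y axis of white_cup and the y axis of mat, either way round below 0.35 rad and y of spoon in the frame of white_cup below 0 m), for 0.2 s.
At the end, for the whole second after the job is handed in: Fork, spoon and tea light within 14 mm of their mid-gap places (cutlery 40 mm lengthwise), cutlery straight to 0.2 rad, tines and bowl to the back; cup upright, centred on the saucer to 12 mm each way, handle to the right to 0.35 rad; all at rest; bystanders within 20 mm (all of step 1 and all of step 2 and linear speed of each of fork, spoon, tea_light, white_cup below 0.02 m/s); the robot touches nothing.
It fails at once if teal cup shifted by more than 20 mm or knocked over (distance of teal_cup from where it was at the start of the episode above 0.02 m or angle between teal_cup's own z axis and vertical above 0.5 rad).
It fails at once if salt shaker shifted by more than 20 mm or knocked over (distance of salt_shaker from where it was at the start of the episode above 0.02 m or angle between salt_shaker's own z axis and vertical above 0.5 rad).
It fails at once if the white cup set down hard on the saucer (over 40 N) (contact force between white_cup and saucer above 40 N).
It also fails if it takes over 102 s, if anything falls off the work surface, if the arm or the gripper's body presses on something with over 40 N, if the wrist force passes 120 N, or if a joint passes its speed limit or range.

## Robot

A 6-joint arm with a two-finger parallel gripper is mounted at the origin on a cart in front of the work surface, level with it; the furniture and walls round the work are solid. World frame = base frame: x ahead of the robot, y to its left, z up, the work surface at z = 0. Lengths are in m, angles in rad, forces in N, time in s.
With the tool pointing down it reaches from about 0.3 to 0.85 m from the base axis. Payload 5.4 kg.
Tool frame: the origin (TCP) lies midway between the tips of the shut fingers; the grasp point (between the pads) lies 19 mm behind it; y points along the fingers, z is the direction in which the jaws open and shut, and the axes are right-handed (so a half turn about y gives the same grasp; the last joint's range is limited). The gripper opens to 85 mm and grips with 20 to 120 N. Pads are 22 mm wide; open, the fingers measure 114 mm over their backs; the gripper's body (76 mm by 85 mm) begins 54 mm behind the grasp point. The pads swing forward as they close: fully open they stand 13 mm farther back than shut.
Start: joints at [-1.475, 0.158, 1.597, -0, 1.386, -0.21], TCP at [0.173, -0.548, 0.231] pointing down, gripper open.
Joint ranges: [-2.91, 2.91], [-0.94, 2.29], [0.18, 2.7], [-1.29, 4.43], [0.17, 2.64], [-3, 3]. Speed limits (rad/s): [2.57, 2.57, 3.14, 3.14, 3.14, 3.14].

## Interface

Orientations are given as a unit quaternion [x, y, z, w].
In Python, from bench import read_state, read_camera, calibration, sign_off gives the robot as it stands.
- The arm moves only by the tool arm_command, never from a script. Its argument "plan" is a list of rows, each an object with "delta_pos": the shift along the tool's x, y, z in mm, a list of three; "dr": the turn, a rotation vector about the tool's x, y, z in rad, a list of three. In form: [{"delta_pos": [tx, ty, tz], "dr": [ax, ay, az]}, ...]. A call has 1 to 20 rows; each row shifts and turns the commanded pose from where the row before left it, along the tool's axes as they then stand; what a row does not reach is not made up. A row lasts 1/10 s, in which the tool goes at most 50 mm and 8.59 degrees, less where a joint would pass 70% of its speed; a pose out of reach is approached as far as the arm can. A call is refused whole if a number of a shift passes 50 or a number of a turn 0.15, either way. A call with a gripper value outside its range is refused whole. "grip" is the opening, from 0 (shut) to 1 (fully open), set as the call begins (left out, the last holds). The fingers move at their own pace and stop on an object; "newtons" is the grip in N (left out, the last holds). Time passes only in rows, so rows that do not move let the fingers close. It gives the time, the measured TCP pose, the force and the opening at its end, in the units of the state.
- read_state(): the state, without advancing time (a new reading comes with each control period).
- read_camera(name): name is "scene" or "side" or "wrist"; returns the picture (400x640x3 uint8, red, green, blue); there is no depth.
- calibration(name): a dict with "intrinsics" (3x3 intrinsics, pixels), "dist_coeffs" ([k1, k2, p1, p2, k3] as OpenCV has them; the pictures are not rectified), "origin" and "rotation" of the camera in the world. Camera axes: x right, y up, looking along -z (the intrinsics and any distortion apply to the point x, -y, -z); pixel columns grow to the right and rows downward; lengths in m; the calibration is good to about 2 mm. A picture is of the moment at which its call begins: read the wrist's pose just before it. calibration takes no time and is no camera call; for the wrist camera it gives the pose at the moment of the call.
- sign_off(): hands the job in, once; it reports no verdict.
The state is a dict: "time": time; "joint_pos": joint angles; "qvel": joint speeds; "joint_torque": joint torques, N m; "tool_pos": TCP position; "eef_rot": TCP orientation; "force": force on the tool from outside, world axes, zero at the start; "ft_torque": the same for the moment, N m; "opening": finger opening in m.
Only numpy, scipy, OpenCV 4.12 (cv2) and the standard library are available. Lean on these libraries where they do the work, as an engineer would, in place of code of your own. Each camera call takes 0.05 s, during which the arm holds its last target. There are 200 camera calls.

## Working session

There is one attempt and no reset: what is moved stays moved. The work goes in short steps, Python scripts to look and compute and a tool call to move; the robot and the scene stay as the last step left them, time stands still between calls to the robot, and variables do not carry over. Pictures are saved under pics/ and viewed, about 12 in all and at most 16, crops included, and the job is handed in when it is done.

Besides the shell and the picture viewer there is one more tool, called after "Request:" by a JSON object that holds its "method" and its "body". arm_command: Moves the arm, as the interface text tells. Its arguments: {"type":"object","properties":{"plan":{"type":"array","items":{"type":"object","properties":{"delta_pos":{"type":"array","items":{"type":"number"}},"dr":{"type":"array","items":{"type":"number"}}}}},"grip":{"type":"number"},"newtons":{"type":"number"}},"required":["plan"]}

```bash
ls; mkdir -p pics; cat > h.py <<'E'
import numpy as np, cv2
from bench import read_state, read_camera, calibration, sign_off
from scipy.spatial.transform import Rotation as R
def snap(n,f=None):
    c=calibration(n); im=read_camera(n)
    if f: cv2.imwrite(f'pics/{f}.png',im[:,:,::-1])
    return im,c
def ray(c,uv,z):
    uv=np.array(uv,float).reshape(-1,1,2)
    p=cv2.undistortPoints(uv,np.array(c['intrinsics']),np.array(c['dist_coeffs'])).reshape(-1,2)
    d=np.c_[p[:,0],-p[:,1],-np.ones(len(p))]@np.array(c['rotation']).T
    o=np.array(c['origin']); return o+d*((z-o[2])/d[:,2])[:,None]
def proj(c,P):
    q=(np.array(P,float).reshape(-1,3)-c['origin'])@np.array(c['rotation'])*[1,-1,-1]
    return cv2.projectPoints(q,np.zeros(3),np.zeros(3),np.array(c['intrinsics']),np.array(c['dist_coeffs']))[0].reshape(-1,2)
E
python3 - <<'E'
from h import *
for n in ['scene','side','wrist']:
    im,c=snap(n,n+'0'); print(n,c)
print(read_state())
E
```

```text
pics
scene {'intrinsics': array([[480.212936  ,   0.        , 323.391684  ],
       [  0.        , 480.212936  , 197.82714465],
       [  0.        ,   0.        ,   1.        ]]), 'dist_coeffs': array([-0.0835168,  0.       ,  0.       ,  0.       ,  0.       ]), 'origin': array([ 0.08496365, -0.98402068,  1.12159044]), 'rotation': array([ 0.34326511, -0.09761954, -0.26121368,  0.89688734])}
side {'intrinsics': array([[470.9503563 ,   0.        , 311.64898097],
       [  0.        , 470.9503563 , 199.90979254],
       [  0.        ,   0.        ,   1.        ]]), 'dist_coeffs': array([-0.05728826,  0.        ,  0.        ,  0.        ,  0.        ]), 'origin': array([0.21925989, 0.6757267 , 0.7988425 ]), 'rotation': array([-0.09516777,  0.42702355,  0.88149655, -0.17764518])}
wrist {'intrinsics': array([[330.33535754,   0.        , 314.62058462],
       [  0.        , 330.33535754, 198.4054478 ],
       [  0.        ,   0.        ,   1.        ]]), 'dist_coeffs': array([-0.01517935,  0.        ,  0.        ,  0.        ,  0.        ]), 'origin': array([ 0.23906016, -0.52715629,  0.37321544]), 'rotation': array([-0.10899271,  0.08184758, -0.58532323,  0.79926108])}
{'time': 0.15, 'joint_pos': array([-1.47510649e+00,  1.58931111e-01,  1.59795403e+00, -6.17986491e-05,
        1.38620732e+00, -2.10107730e-01]), 'qvel': array([-0.00169062, -0.00159096, -0.00408053, -0.00066413, -0.00052126,
        0.00083559]), 'joint_torque': array([ 8.35129285e-04, -3.96376884e+01, -3.31785071e+01, -1.49227003e-04,
        5.47160336e-03, -1.90623427e-05]), 'tool_pos': array([ 0.17301702, -0.54785368,  0.23052247]), 'eef_rot': array([-0.10769007,  0.6993873 , -0.69832605,  0.10770783]), 'force': array([-0.10079414, -0.27206899,  0.40505307]), 'ft_torque': array([0.04583473, 0.00105032, 0.01981427]), 'opening': 0.08520547221785005}
```

```bash
sed -i "s/c=calibration(n); im/c=calibration(n); c['rotation']=R.from_quat(c['rotation']).as_matrix(); im/" h.py
python3 - <<'E'
import cv2,numpy as np
a=cv2.imread('pics/scene0.png');b=cv2.imread('pics/side0.png')
cv2.imwrite('pics/s0.png',cv2.resize(a,(800,500)));cv2.imwrite('pics/d0.png',cv2.resize(b,(800,500)))
E
```

```text
(no output)
```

View pics/s0.png

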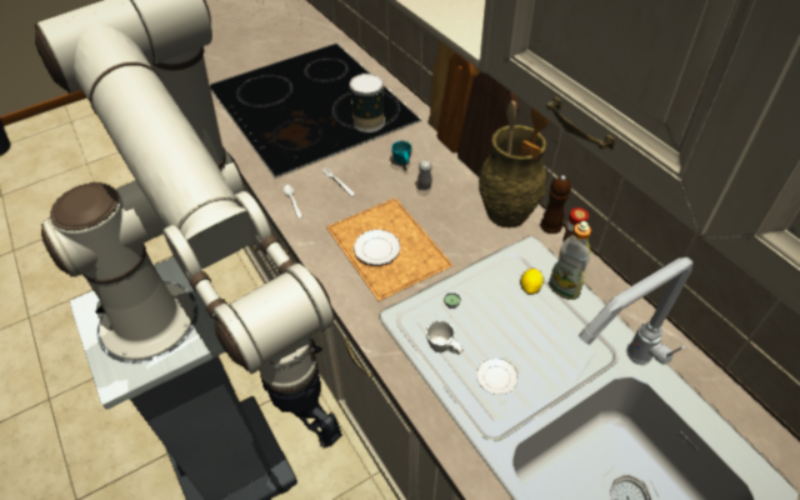

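View pics/d0.png

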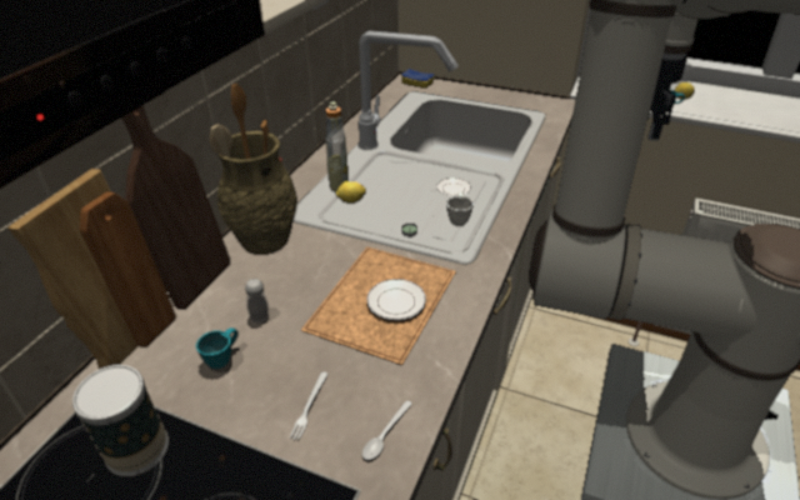

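Scene view (800x500): mat with saucer at (378,247), fork (338,182) and spoon (292,200) to the left, tea light (453,300), white cup (441,337) with its handle to lower right, decoy saucer (497,376). The side view agrees: fork (310,405), spoon (387,430), tea light (409,230), cup (459,210).

```bash
cat > m.py <<'E'
from h import *
def big(mask,roi,n=1):
    m=np.zeros(mask.shape,np.uint8); x0,y0,x1,y1=roi; m[y0:y1,x0:x1]=mask[y0:y1,x0:x1]
    cs=sorted(cv2.findContours(m,cv2.RETR_EXTERNAL,cv2.CHAIN_APPROX_NONE)[0],key=cv2.contourArea)
    return cs[-1].reshape(-1,2)
E
python3 - <<'E'
from m import *
roi={'scene':dict(mat=(250,150,370,245),fork=(250,130,290,162),spoon=(220,142,246,178),tl=(350,230,372,248),cup=(335,252,375,285),sau=(280,178,325,216)),
'side':dict(mat=(230,190,375,295),fork=(225,290,268,358),spoon=(280,315,335,375),tl=(318,174,338,192),cup=(354,155,382,182),sau=(290,220,345,260))}
for n in roi:
    im=cv2.imread(f'pics/{n}0.png'); c=calibration(n); c['rotation']=R.from_quat(c['rotation']).as_matrix()
    hsv=cv2.cvtColor(im,cv2.COLOR_BGR2HSV); H,S,V=cv2.split(hsv); rr=roi[n]
    k=big(((H<22)&(S>110)&(V>90)).astype(np.uint8)*255,rr['mat'])
    P=ray(c,k,0.004)[:,:2].astype(np.float32); r=cv2.minAreaRect(P*1000); print(n,'mat',r, cv2.boxPoints(r).round().tolist())
    k=big(((S<50)&(V>150)).astype(np.uint8)*255,rr['sau']); r=cv2.fitEllipse((ray(c,k,0.016)[:,:2]*1000).astype(np.float32)); print('sau',r)
    for o in ['fork','spoon']:
        x0,y0,x1,y1=rr[o]; sub=V[y0:y1,x0:x1]; t=int(np.median(sub))+25
        k=big(((V>t)&(S<60)).astype(np.uint8)*255,rr[o]); r=cv2.minAreaRect((ray(c,k,0.005)[:,:2]*1000).astype(np.float32)); print(o,t,len(k),np.round(r[0]),np.round(r[1]),r[2])
    sub=np.vstack([np.hstack([cv2.resize(im[y-22:y+22,x-30:x+30],None,fx=6.6,fy=6.6,interpolation=2) for x,y in p]) for p in ([(362,240),(353,270)] if n=='scene' else [(327,184),(367,168)],)])
    cv2.imwrite(f'pics/c_{n}.png',sub)
a=[cv2.imread(f'pics/c_{n}.png') for n in roi]; cv2.imwrite('pics/c.png',np.vstack(a))
E
```

```text
scene mat ((584.4717407226562, -107.66914367675781), (280.88623046875, 210.44891357421875), 88.47955322265625) [[476.0, -245.0], [686.0, -251.0], [693.0, 30.0], [483.0, 36.0]]
sau ((554.796142578125, -105.97296905517578), (108.84061431884766, 110.92347717285156), 5.464773654937744)
fork 211 26 [599. 141.] [ 6. 76.] 4.106926918029785
spoon 215 15 [461. 216.] [16. 33.] 6.520592212677002
side mat ((582.2946166992188, -100.06877136230469), (275.9277038574219, 206.09864807128906), 88.26637268066406) [[475.0, -235.0], [681.0, -241.0], [689.0, 35.0], [483.0, 41.0]]
sau ((553.3772583007812, -101.45407104492188), (109.4688491821289, 111.07379913330078), 114.19579315185547)
fork 180 95 [591. 166.] [ 16. 114.] 5.906126022338867
spoon 182 101 [454. 170.] [122.  17.] 83.41255187988281
```

View pics/c.png

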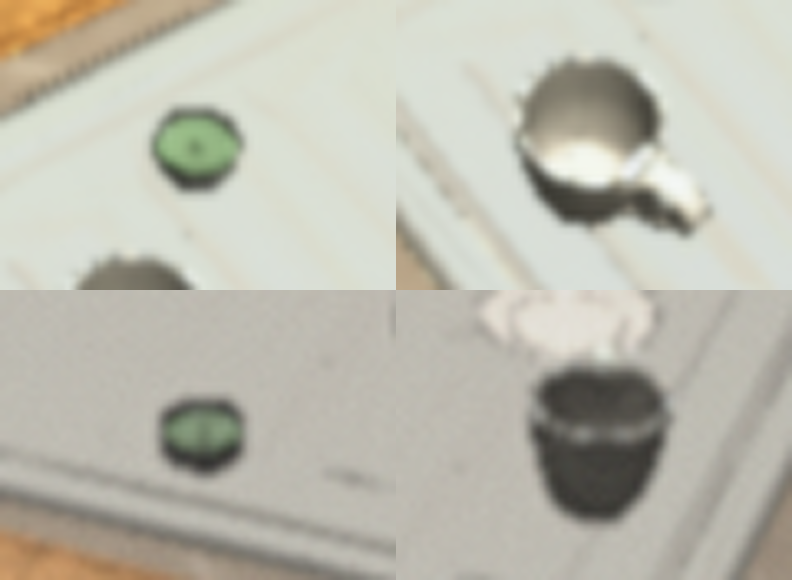

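Tea light top in scene (361.8,240.4) and side (327.8,183.5); cup rim centre in scene (352.5,266.5) and side (368.1,163), handle tip in scene (370.3,280.6).

```bash
cat >> h.py <<'E'
def go(x,y,z,yaw=None,p=None):
    """shift still to go in tool axes (mm) after turning about tool y; yaw = world angle of the jaw (tool z) axis, mod pi"""
    s=read_state(); p=s['tool_pos']; r=R.from_quat(s['eef_rot']); M=r.as_matrix()
    a=np.arctan2(M[1,2],M[0,2]); t=0 if yaw is None else -((yaw-a+np.pi/2)%np.pi-np.pi/2)
    # tool y points down: turning +t about it lowers world yaw by t
    # level: rotation to bring tool y to -z
    yd=M[:,1]; lev=np.cross(yd,[0,0,-1]); 
    M2=(r*R.from_rotvec([0,t,0])).as_matrix()
    d=M2.T@(np.array([x,y,z])-p)*1000
    print(f"t={s['time']:.2f} tcp={p.round(4)} jawyaw={a:.3f} q1={s['joint_pos'][0]:.2f} q6={s['joint_pos'][5]:.2f} turn_y={t:.3f} (other {t-np.sign(t)*np.pi:.3f}) shift={d.round(1)} tilt_tool={(M.T@lev).round(3)}")
E
python3 - <<'E'
from h import *
s=read_state(); M=R.from_quat(s['eef_rot']).as_matrix(); print('tool axes cols',M.round(3))
cs={n:calibration(n) for n in ['scene','side','wrist']}
for c in cs.values(): c['rotation']=R.from_quat(c['rotation']).as_matrix()
w=cs['wrist']; print('cam in tool', M.T@(w['origin']-s['tool_pos']), (M.T@w['rotation']).round(3))
print('tl',ray(cs['scene'],(361.8,240.4),.0135),ray(cs['side'],(327.8,183.5),.0135))
print('cup',ray(cs['scene'],[(352.5,266.5)],.0535),ray(cs['side'],(368.1,163),.0535),'tip',ray(cs['scene'],(370.3,280.6),.035))
print('scene fork', ray(cs['scene'],[(262,140),(282,155)],.005), 'spoon ends',ray(cs['scene'],[(230,149),(239,173)],.005))
print('side fork', ray(cs['side'],[(237,350),(260,300)],.005),'spoon',ray(cs['side'],[(295,367),(328,322)],.005))
print('in wrist',proj(w,[(.66,-.36,.0135),(.555,-.42,.05)]))
go(.655,-.36,.25,1.55)
E
```

```text
tool axes cols [[-0.954 -0.     0.301]
 [-0.301  0.001 -0.954]
 [-0.    -1.    -0.001]]
cam in tool [-6.92368269e-02 -1.42803113e-01 -2.02241374e-05] [[-0.    -0.963 -0.27 ]
 [ 0.002  0.27  -0.963]
 [ 1.    -0.001  0.001]]
tl [[ 0.61701051 -0.34223531  0.0135    ]] [[ 0.61313325 -0.32536252  0.0135    ]]
cup [[ 0.52713603 -0.42241567  0.0535    ]] [[ 0.52338583 -0.40909374  0.0535    ]] tip [[ 0.54908267 -0.47458532  0.035     ]]
scene fork [[0.58031682 0.20813518 0.005     ]
 [0.60208132 0.10268625 0.005     ]] spoon ends [[0.46552794 0.22673189 0.005     ]
 [0.44107992 0.10381201 0.005     ]]
side fork [[0.57787929 0.24334403 0.005     ]
 [0.59546445 0.11455956 0.005     ]] spoon [[0.4574028  0.23321357 0.005     ]
 [0.43846233 0.11220834 0.005     ]]
in wrist [[ 272.27146531 -517.51855592]
 [ 306.08862478 -379.92245869]]
t=0.15 tcp=[ 0.173  -0.5479  0.2305] jawyaw=-1.265 q1=-1.48 q6=-0.21 turn_y=0.327 (other -2.815) shift=[-478.   -19.3 -197.9] tilt_tool=[ 0.001  0.    -0.   ]
```

View pics/wrist0.png

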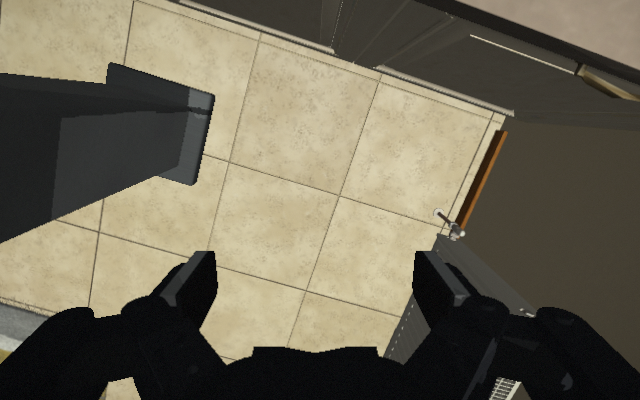

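Only floor and the open fingers are visible from the start. Moving to a viewpoint above the draining board.

Request:
{"method": "arm_command", "body": {"plan": [{"delta_pos":[0,0,0],"dr":[0,0.08,0]},{"delta_pos":[0,0,0],"dr":[0,0.08,0]},{"delta_pos":[0,0,0],"dr":[0,0.08,0]},{"delta_pos":[0,0,0],"dr":[0,0.066,0]},{"delta_pos":[-33,-2,-14],"dr":[0,0,0]},{"delta_pos":[-33,-2,-14],"dr":[0,0,0]},{"delta_pos":[-33,-2,-14],"dr":[0,0,0]},{"delta_pos":[-33,-2,-14],"dr":[0,0,0]},{"delta_pos":[-33,-2,-14],"dr":[0,0,0]},{"delta_pos":[-33,-2,-14],"dr":[0,0,0]},{"delta_pos":[-33,-2,-14],"dr":[0,0,0]},{"delta_pos":[-33,-2,-14],"dr":[0,0,0]},{"delta_pos":[-33,-2,-14],"dr":[0,0,0]},{"delta_pos":[-33,-2,-14],"dr":[0,0,0]},{"delta_pos":[-33,-2,-14],"dr":[0,0,0]},{"delta_pos":[-33,-2,-14],"dr":[0,0,0]},{"delta_pos":[0,0,0],"dr":[0,0,0]},{"delta_pos":[0,0,0],"dr":[0,0,0]}]}}

```text
time: 1.95
tool_pos: [0.5692, -0.3799, 0.2546]
eef_rot: [-0.001, 0.707, -0.707, -0.0]
force: [-1.0, -1.3, 0.4]
opening: 0.0856
```

```bash
python3 - <<'E'
from h import *
im,c=snap('wrist','w1'); print(proj(c,[(.615,-.334,.0135),(.525,-.416,.0535),(.549,-.475,.035)])); go(.615,-.334,.05,1.57)
E
```

```text
[[275.12820524 126.59623878]
 [348.2466317  212.90841194]
 [399.49027405 187.66988843]]
t=2.00 tcp=[ 0.5686 -0.3805  0.2547] jawyaw=-1.571 q1=-0.77 q6=0.81 turn_y=0.001 (other -3.141) shift=[-46.7 204.7 -46.4] tilt_tool=[ 0.    -0.     0.001]
```

View pics/w1.png

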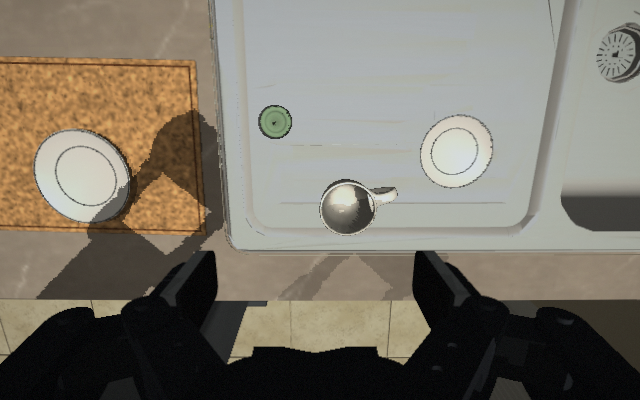

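Wrist view: tea light (275,122), cup rim centre (347,208), handle tip (397,192), saucer (83,176), mat right edge around u=200; decoy saucer (457,151) is smaller.

```bash
python3 - <<'E'
from m import *
im=cv2.imread('pics/w1.png'); c=calibration('wrist'); c['rotation']=R.from_quat(c['rotation']).as_matrix()
H,S,V=cv2.split(cv2.cvtColor(im,cv2.COLOR_BGR2HSV))
k=big(((H>40)&(H<85)&(S>60)).astype(np.uint8)*255,(245,95,305,145)); print('TL',cv2.fitEllipse((ray(c,k,.0135)[:,:2]*1000).astype(np.float32)))
x0=25;k=big(((S<60)&(V>110)).astype(np.uint8)*255,(x0,120,140,230)); print('sau',cv2.fitEllipse((ray(c,k,.016)[:,:2]*1000).astype(np.float32)))
print('cup',ray(c,[(348,181),(347,235),(320,208),(376,208)],.0535)*1000,'tip',ray(c,(397,190),.035)*1000)
print('mat corners',ray(c,[(196,61),(204,233)],.004)*1000)
E
```

```text
TL ((608.0906372070312, -342.37786865234375), (3.789703845977783, 9.772248268127441), 4.32649564743042)
sau ((558.8050537109375, -100.0606460571289), (102.25365447998047, 115.79651641845703), 41.757972717285156)
cup [[ 560.00368325 -415.28541009   53.5       ]
 [ 498.24495841 -415.88343623   53.5       ]
 [ 529.82583699 -385.57669424   53.5       ]
 [ 529.86639229 -446.67623798   53.5       ]] tip [[ 545.42610371 -472.9665538    35.        ]]
mat corners [[ 685.48902131 -247.60540168    4.        ]
 [ 480.6416158  -238.18929056    4.        ]]
```

Request:
{"method": "arm_command", "body": {"plan": [{"delta_pos":[-7.4,29,-6.7],"dr":[0,0,0]},{"delta_pos":[-7.4,29,-6.7],"dr":[0,0,0]},{"delta_pos":[-7.4,29,-6.7],"dr":[0,0,0]},{"delta_pos":[-7.4,29,-6.7],"dr":[0,0,0]},{"delta_pos":[-7.4,29,-6.7],"dr":[0,0,0]},{"delta_pos":[-7.4,29,-6.7],"dr":[0,0,0]},{"delta_pos":[-7.4,29,-6.7],"dr":[0,0,0]},{"delta_pos":[0,18,0],"dr":[0,0,0]},{"delta_pos":[0,18,0],"dr":[0,0,0]},{"delta_pos":[0,10,0],"dr":[0,0,0]},{"delta_pos":[0,8,0],"dr":[0,0,0]},{"delta_pos":[0,0,0],"dr":[0,0,0]},{"delta_pos":[0,0,0],"dr":[0,0,0]}]}}

```text
time: 3.3
tool_pos: [0.6214, -0.3341, -0.0007]
eef_rot: [-0.001, -0.707, 0.707, -0.0]
force: [-0.4, -0.4, -0.1]
opening: 0.0856
```

Request:
{"method": "arm_command", "body": {"plan": [{"delta_pos":[0,0,0],"dr":[0,0,0]},{"delta_pos":[0,0,0],"dr":[0,0,0]},{"delta_pos":[0,0,0],"dr":[0,0,0]},{"delta_pos":[0,0,0],"dr":[0,0,0]},{"delta_pos":[0,0,0],"dr":[0,0,0]},{"delta_pos":[0,0,0],"dr":[0,0,0]},{"delta_pos":[0,0,0],"dr":[0,0,0]},{"delta_pos":[0,0,0],"dr":[0,0,0]}], "grip": 0, "newtons": 25}}

```text
time: 4.1
tool_pos: [0.6213, -0.3338, -0.0011]
eef_rot: [-0.0, -0.707, 0.707, -0.0]
force: [0.2, 0.2, 5.9]
opening: 0.0366
```

```bash
python3 - <<'E'
from h import *
snap('wrist','w2'); go(.6515,-.1063,.06)
print(read_state()['opening'],read_state()['force'])
E
```

```text
t=4.15 tcp=[ 0.6213 -0.3338 -0.0011] jawyaw=-1.571 q1=-0.66 q6=0.91 turn_y=0.000 (other 0.000) shift=[ -30.2  -61.2 -227.4] tilt_tool=[-0.001 -0.    -0.001]
0.03643455152329654 [-0.15937013  0.19770574  5.04281272]
```

View pics/w2.png

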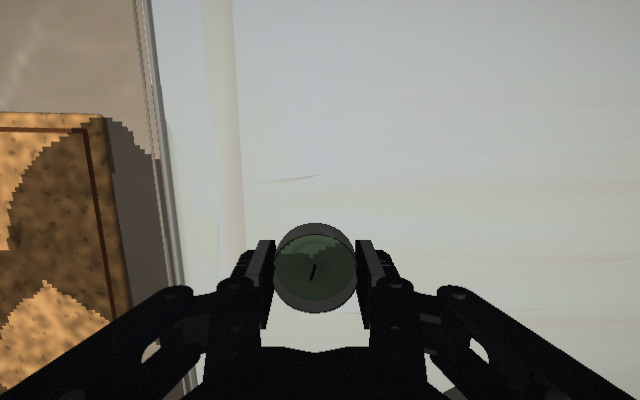

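Tea light held between the pads, top centre at about (315,262); mat's back right corner at (103,117).

Request:
{"method": "arm_command", "body": {"plan": [{"delta_pos":[0,-20,0],"dr":[0,0,0]},{"delta_pos":[0,-30,0],"dr":[0,0,0]},{"delta_pos":[-3.5,-11,-28],"dr":[0,0,0]},{"delta_pos":[-3.5,0,-28],"dr":[0,0,0]},{"delta_pos":[-3.5,0,-28],"dr":[0,0,0]},{"delta_pos":[-3.5,0,-28],"dr":[0,0,0]},{"delta_pos":[-3.5,0,-28],"dr":[0,0,0]},{"delta_pos":[-3.5,0,-28],"dr":[0,0,0]},{"delta_pos":[-3.5,0,-28],"dr":[0,0,0]},{"delta_pos":[-3.5,0,-28],"dr":[0,0,0]},{"delta_pos":[0,0,0],"dr":[0,0,0]},{"delta_pos":[0,0,0],"dr":[0,0,0]},{"delta_pos":[0,0,0],"dr":[0,0,0]}]}}

```text
time: 5.45
tool_pos: [0.649, -0.1105, 0.0597]
eef_rot: [-0.0, -0.707, 0.707, 0.0]
force: [0.2, -0.3, 0.4]
opening: 0.0362
```

```bash
python3 - <<'E'
from m import *
s=read_state()
im,c=snap('wrist','w3'); go(.6515,-.1063,.0045)
z=s['tool_pos'][2]
print('TL pixel ->',ray(c,(315,262),z+.0146)*1000,'tcp',s['tool_pos']*1000,s['opening'])
im=im[:,:,::-1].copy()
H,S,V=cv2.split(cv2.cvtColor(im,cv2.COLOR_BGR2HSV))
for name,mx in [('g',(H>40)&(H<85)&(S>40)&(V>40))]:
    k=big(mx.astype(np.uint8)*255,(250,200,380,330)); e=cv2.fitEllipse(k); print(e, ray(c,e[0],z+.0146)*1000)
T=lambda a,b:(.585+a*np.cos(.035)+b*np.sin(.035), -.104-a*np.sin(.035)+b*np.cos(.035),.004)
pts=[T(*q) for q in [(.105,.14),(.105,-.14),(-.105,-.14),(-.105,.14)]]
print(np.array(pts).round(3),proj(c,pts).round(1))
for p in proj(c,pts+[T(.0665,0)]): cv2.circle(im,tuple(int(v) for v in p),4,(255,0,0),1)
cv2.imwrite('pics/w3b.png',im)
E
```

```text
t=5.50 tcp=[ 0.6489 -0.1107  0.0596] jawyaw=-1.572 q1=-0.35 q6=1.22 turn_y=0.000 (other 0.000) shift=[-2.5 55.1 -4.4] tilt_tool=[-0.  0. -0.]
TL pixel -> [[ 653.91414588 -110.24336984   74.32629397]] tcp [ 648.97601604 -110.49154745   59.72629397] 0.03624202677311527
((314.6173400878906, 266.56597900390625), (64.64400482177734, 77.64332580566406), 90.66234588623047) [[ 651.76426792 -110.07895205   74.32629397]]
[[ 0.695  0.032  0.004]
 [ 0.685 -0.248  0.004]
 [ 0.475 -0.24   0.004]
 [ 0.485  0.04   0.004]] [[ 78.7 146.6]
 [540.2 162.5]
 [480.4 427.6]
 [122.8 417.5]]
```

View pics/w3b.png

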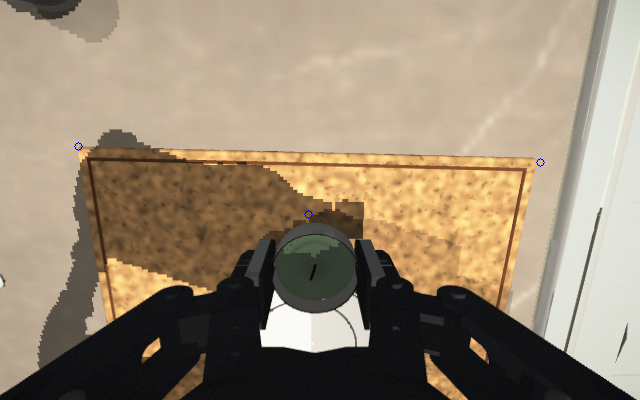

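The projected mat corners (circles) agree within 2-6 px; mat centre about 1.5 mm further left than estimated. Placing the tea light.

Request:
{"method": "arm_command", "body": {"plan": [{"delta_pos":[0,15,-5.5],"dr":[0,0,0]},{"delta_pos":[0,20,0],"dr":[0,0,0]},{"delta_pos":[0,12,0],"dr":[0,0,0]},{"delta_pos":[0,5,0],"dr":[0,0,0]},{"delta_pos":[0,3,0],"dr":[0,0,0]},{"delta_pos":[0,0,0],"dr":[0,0,0]},{"delta_pos":[0,0,0],"dr":[0,0,0]}]}}

```text
time: 6.2
tool_pos: [0.6494, -0.1043, 0.0047]
eef_rot: [-0.0, -0.707, 0.707, -0.0]
force: [-0.2, 0.2, 0.2]
opening: 0.0368
```

Request:
{"method": "arm_command", "body": {"plan": [{"delta_pos":[0,0,0],"dr":[0,0,0]},{"delta_pos":[0,0,0],"dr":[0,0,0]},{"delta_pos":[0,0,0],"dr":[0,0,0]},{"delta_pos":[0,0,0],"dr":[0,0,0]},{"delta_pos":[0,-20,0],"dr":[0,0,0]},{"delta_pos":[0,-40,0],"dr":[0,0,0]},{"delta_pos":[0,-45,0],"dr":[0,0,0]},{"delta_pos":[0,-45,0],"dr":[0,0,0]},{"delta_pos":[0,0,0],"dr":[0,0,0]}], "grip": 0.7}}

```text
time: 7.1
tool_pos: [0.6537, -0.1055, 0.1634]
eef_rot: [-0.005, -0.705, 0.709, -0.005]
force: [1.6, -0.4, 0.3]
opening: 0.0598
```

```bash
python3 - <<'E'
from h import *
go(.50,.175,.25)
E
```

```text
t=7.10 tcp=[ 0.6537 -0.1055  0.1634] jawyaw=-1.571 q1=-0.34 q6=1.23 turn_y=0.000 (other 0.000) shift=[ 152.4  -90.2 -280.1] tilt_tool=[-0.005 -0.    -0.014]
```

Request:
{"method": "arm_command", "body": {"plan": [{"delta_pos":[14,-8,-25.5],"dr":[0,0,0]},{"delta_pos":[14,-8,-25.5],"dr":[0,0,0]},{"delta_pos":[14,-8,-25.5],"dr":[0,0,0]},{"delta_pos":[14,-8,-25.5],"dr":[0,0,0]},{"delta_pos":[14,-8,-25.5],"dr":[0,0,0]},{"delta_pos":[14,-8,-25.5],"dr":[0,0,0]},{"delta_pos":[14,-8,-25.5],"dr":[0,0,0]},{"delta_pos":[14,-8,-25.5],"dr":[0,0,0]},{"delta_pos":[14,-8,-25.5],"dr":[0,0,0]},{"delta_pos":[14,-8,-25.5],"dr":[0,0,0]},{"delta_pos":[14,-8,-25.5],"dr":[0,0,0]},{"delta_pos":[0,0,0],"dr":[0,0,0]},{"delta_pos":[0,0,0],"dr":[0,0,0]},{"delta_pos":[0,0,0],"dr":[0,0,0]}]}}

```text
time: 8.5
tool_pos: [0.4952, 0.1758, 0.2417]
eef_rot: [-0.0, -0.707, 0.707, 0.001]
force: [-0.4, -0.1, 0.2]
opening: 0.0598
```

```bash
python3 - <<'E'
from h import *
im,c=snap('wrist','w4'); print(proj(c,[(.59,.165,.005),(.45,.165,.005)])); go(.5,.175,.25)
E
```

```text
[[325.13309444  80.96170679]
 [324.20385317 204.34595988]]
t=8.55 tcp=[0.4952 0.1757 0.2417] jawyaw=-1.572 q1=0.11 q6=1.68 turn_y=0.000 (other 0.000) shift=[-4.8 -8.4  0.7] tilt_tool=[-0.    -0.     0.001]
```

View pics/w4.png

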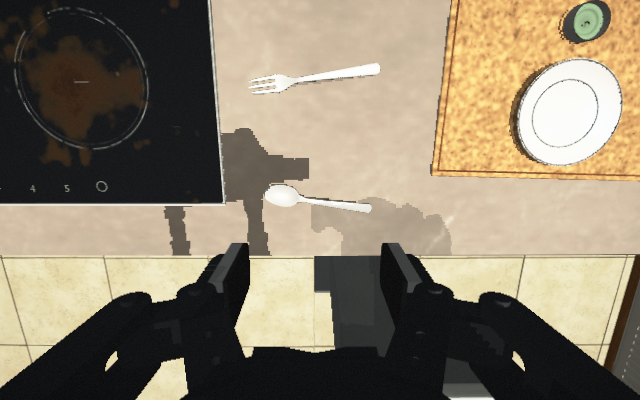

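Fork from tines (249,87) to handle end (380,69); spoon from bowl tip (265,194) to handle end (372,209); tea light standing behind the saucer.

```bash
python3 - <<'E'
from m import *
im=cv2.imread('pics/w4.png'); c=calibration('wrist'); c['rotation']=R.from_quat(c['rotation']).as_matrix()
for n,a,b,roi in [('fork',(249,86.5),(380.5,68.5),(243,58,390,100)),('spoon',(264.5,194),(372.5,209.5),(258,178,380,220))]:
    P=ray(c,[a,b],.005)*1000; d=P[0]-P[1]; m=P.mean(0)
    print(n,P.round(1).tolist(),'len',np.hypot(*d[:2]),'mid',m.round(1),'yaw',np.arctan2(d[1],d[0]))
    g=im[roi[1]:roi[3],roi[0]:roi[2]]; V=cv2.cvtColor(g,cv2.COLOR_BGR2GRAY); S=cv2.cvtColor(g,cv2.COLOR_BGR2HSV)[:,:,1]
    k=big(((S<30)&(V>150)).astype(np.uint8)*255,(0,0,500,500))+np.array(roi[:2]); r=cv2.minAreaRect((ray(c,k,.005)[:,:2]*1000).astype(np.float32)); print(r)
print('TL',ray(c,(588,21),.019)*1000)
go(.591,.161,.06,-.14)
E
```

```text
fork [[584.4, 247.9, 5.0], [602.7, 105.3, 5.0]] len 143.77558251349123 mid [593.6 176.6   5. ] yaw 1.6984522483478075
((592.1566162109375, 177.7548370361328), (18.898183822631836, 143.4910125732422), 5.978662967681885)
spoon [[462.9, 236.0, 5.0], [443.5, 106.6, 5.0]] len 130.80922598658904 mid [453.2 171.3   5. ] yaw 1.4217263202458983
((452.4240417480469, 172.5418701171875), (128.16212463378906, 25.99208641052246), 78.09273529052734)
TL [[ 647.4915305  -100.11500773   19.        ]]
t=8.55 tcp=[0.4952 0.1757 0.2417] jawyaw=-1.572 q1=0.11 q6=1.68 turn_y=-1.432 (other 1.709) shift=[  1.1 181.6  97.1] tilt_tool=[-0.    -0.     0.001]
```

Request:
{"method": "arm_command", "body": {"plan": [{"delta_pos":[0,10,0],"dr":[0,-0.1,0]},{"delta_pos":[0,10,0],"dr":[0,-0.123,0]},{"delta_pos":[0,10,0],"dr":[0,-0.123,0]},{"delta_pos":[0,10,0],"dr":[0,-0.123,0]},{"delta_pos":[0,10,0],"dr":[0,-0.123,0]},{"delta_pos":[0,10,0],"dr":[0,-0.123,0]},{"delta_pos":[0,10,0],"dr":[0,-0.123,0]},{"delta_pos":[0,10,0],"dr":[0,-0.123,0]},{"delta_pos":[0,10,0],"dr":[0,-0.123,0]},{"delta_pos":[0,10,0],"dr":[0,-0.123,0]},{"delta_pos":[0,10,0],"dr":[0,-0.123,0]},{"delta_pos":[0,10,0],"dr":[0,-0.123,0]},{"delta_pos":[0,10,0],"dr":[0,-0.123,0]},{"delta_pos":[0,10,0],"dr":[0,-0.123,0]},{"delta_pos":[3.5,5,32],"dr":[0,0,0]},{"delta_pos":[3.5,5,32],"dr":[0,0,0]},{"delta_pos":[4,5,32],"dr":[0,0,0]},{"delta_pos":[0,0,0],"dr":[0,0,0]},{"delta_pos":[0,0,0],"dr":[0,0,0]}], "grip": 0.5}}

```text
time: 10.45
tool_pos: [0.5916, 0.1769, 0.0863]
eef_rot: [0.531, -0.468, 0.467, -0.53]
force: [-0.1, 0.2, -0.1]
opening: 0.0427
```

```bash
python3 - <<'E'
from h import *
go(.5935,.177,.003,.127)
E
```

```text
t=10.45 tcp=[0.5916 0.1769 0.0863] jawyaw=0.126 q1=0.10 q6=-0.03 turn_y=-0.001 (other 3.141) shift=[ 0.1 83.3  2. ] tilt_tool=[ 0.002  0.    -0.   ]
```

Request:
{"method": "arm_command", "body": {"plan": [{"delta_pos":[0,20,2],"dr":[0,0,0]},{"delta_pos":[0,25,0],"dr":[0,0,0]},{"delta_pos":[0,18,0],"dr":[0,0,0]},{"delta_pos":[0,12,0],"dr":[0,0,0]},{"delta_pos":[0,8,0],"dr":[0,0,0]},{"delta_pos":[0,0,0],"dr":[0,0,0]},{"delta_pos":[0,0,0],"dr":[0,0,0]}]}}

```text
time: 11.15
tool_pos: [0.5941, 0.1782, 0.0051]
eef_rot: [-0.531, 0.467, -0.467, 0.531]
force: [0.3, 0.5, 1.1]
opening: 0.0423
```

Request:
{"method": "arm_command", "body": {"plan": [{"delta_pos":[0,0,0],"dr":[0,0,0]},{"delta_pos":[0,0,0],"dr":[0,0,0]},{"delta_pos":[0,0,0],"dr":[0,0,0]},{"delta_pos":[0,0,0],"dr":[0,0,0]},{"delta_pos":[0,0,0],"dr":[0,0,0]},{"delta_pos":[0,0,0],"dr":[0,0,0]},{"delta_pos":[0,0,0],"dr":[0,0,0]}], "grip": 0, "newtons": 40}}

```text
time: 11.85
tool_pos: [0.5944, 0.1782, 0.0051]
eef_rot: [-0.531, 0.467, -0.467, 0.531]
force: [-0.2, 0.3, 5.5]
opening: 0.0104
```

Request:
{"method": "arm_command", "body": {"plan": [{"delta_pos":[0,-15,0],"dr":[0,0,0]},{"delta_pos":[0,-25,0],"dr":[0,0,0]},{"delta_pos":[0,-20,0],"dr":[0,0,0]},{"delta_pos":[0,0,0],"dr":[0,0,0]},{"delta_pos":[0,0,0],"dr":[0,0,0]}]}}

```text
time: 12.35
tool_pos: [0.5936, 0.1781, 0.0644]
eef_rot: [-0.531, 0.467, -0.467, 0.531]
force: [0.1, 0.3, -0.8]
opening: 0.0102
```

```bash
python3 - <<'E'
from h import *
im,c=snap('wrist','w5'); go(.5885,-.0035,.06,-1.606)
E
```

```text
t=12.40 tcp=[0.5928 0.178  0.0633] jawyaw=0.128 q1=0.10 q6=-0.03 turn_y=-1.408 (other 1.734) shift=[   2.1    3.4 -181.5] tilt_tool=[ 0.002  0.    -0.   ]
```

View pics/w5.png

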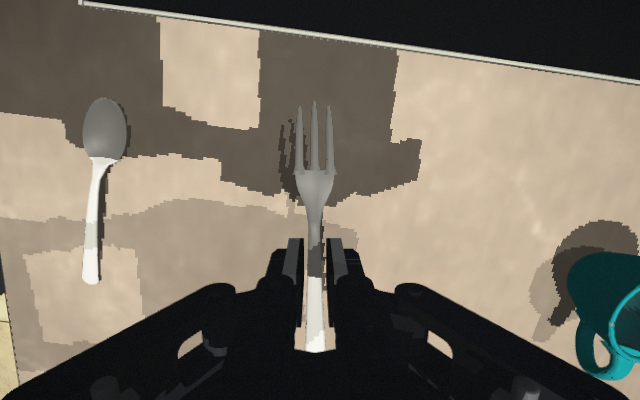

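Fork firmly held, pointing straight ahead of the jaws (tines at (315,105)); spoon undisturbed at (100,190); teal cup lower right.

Request:
{"method": "arm_command", "body": {"plan": [{"delta_pos":[0,-20,0],"dr":[0,0.1,0]},{"delta_pos":[0,-20,0],"dr":[0,0.126,0]},{"delta_pos":[0,0,0],"dr":[0,0.126,0]},{"delta_pos":[0,0,0],"dr":[0,0.126,0]},{"delta_pos":[0,0,0],"dr":[0,0.126,0]},{"delta_pos":[0,0,0],"dr":[0,0.126,0]},{"delta_pos":[0,0,0],"dr":[0,0.126,0]},{"delta_pos":[0,0,0],"dr":[0,0.126,0]},{"delta_pos":[0,0,0],"dr":[0,0.126,0]},{"delta_pos":[0,0,0],"dr":[0,0.126,0]},{"delta_pos":[0,0,0],"dr":[0,0.126,0]},{"delta_pos":[0,0,0],"dr":[0,0.126,0]},{"delta_pos":[0,0,0],"dr":[0,0.126,0]},{"delta_pos":[0,0,0],"dr":[0,0.122,0]},{"delta_pos":[0,0,30],"dr":[0,0,0]},{"delta_pos":[0,0,30],"dr":[0,0,0]},{"delta_pos":[0,0,30],"dr":[0,0,0]},{"delta_pos":[0,0,30],"dr":[0,0,0]},{"delta_pos":[0,0,30],"dr":[0,0,0]},{"delta_pos":[-2,0,31],"dr":[0,0,0]}]}}

```text
time: 14.4
tool_pos: [0.5877, -0.0036, 0.1024]
eef_rot: [0.011, 0.707, -0.707, -0.014]
force: [-0.1, -0.5, 0.1]
opening: 0.0103
```

Request:
{"method": "arm_command", "body": {"plan": [{"delta_pos":[0,40,0],"dr":[0,0,0]},{"delta_pos":[0,20,0],"dr":[0,0,0]},{"delta_pos":[0,0,0],"dr":[0,0,0]},{"delta_pos":[0,0,0],"dr":[0,0,0]}]}}

```text
time: 14.8
tool_pos: [0.5885, -0.0026, 0.0434]
eef_rot: [0.012, 0.707, -0.707, -0.013]
force: [0.3, -0.3, 0.1]
opening: 0.0106
```

```bash
python3 - <<'E'
from h import *
im,c=snap('wrist','w6'); go(.5885,-.0035,.010,-1.606)
print('back left corner',proj(c,[(.6955,.0335,.004)]))
E
```

```text
t=14.85 tcp=[ 0.5896 -0.0027  0.0447] jawyaw=-1.606 q1=-0.21 q6=1.40 turn_y=0.000 (other -3.141) shift=[ 1.1 34.7  0.8] tilt_tool=[-0. -0. -0.]
back left corner [[236.56677401  30.20062767]]
```

View pics/w6.png

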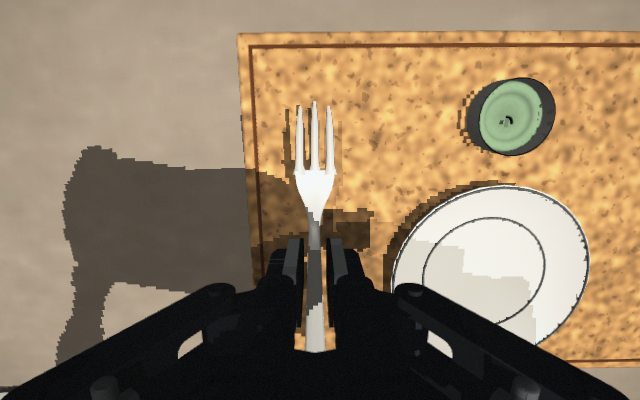

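Fork on line with the mat's left strip, tea light well behind the saucer; mat corner at (239,34) against (237,30) predicted. Lowering.

Request:
{"method": "arm_command", "body": {"plan": [{"delta_pos":[0,15,1],"dr":[0,0,0]},{"delta_pos":[0,10,0],"dr":[0,0,0]},{"delta_pos":[0,6,0],"dr":[0,0,0]},{"delta_pos":[0,4,0],"dr":[0,0,0]},{"delta_pos":[0,0,0],"dr":[0,0,0]},{"delta_pos":[0,0,0],"dr":[0,0,0]}]}}

```text
time: 15.45
tool_pos: [0.5895, -0.0038, 0.0094]
eef_rot: [-0.013, -0.707, 0.707, 0.012]
force: [-0.3, 0.0, 0.5]
opening: 0.0102
```

Request:
{"method": "arm_command", "body": {"plan": [{"delta_pos":[0,0,0],"dr":[0,0,0]},{"delta_pos":[0,0,0],"dr":[0,0,0]},{"delta_pos":[0,0,0],"dr":[0,0,0]},{"delta_pos":[0,0,0],"dr":[0,0,0]},{"delta_pos":[0,-15,0],"dr":[0,0,0]},{"delta_pos":[0,-30,0],"dr":[0,0,0]},{"delta_pos":[0,-40,0],"dr":[0,0,0]},{"delta_pos":[0,0,0],"dr":[0,0,0]},{"delta_pos":[0,0,0],"dr":[0,0,0]}], "grip": 0.28}}

```text
time: 16.35
tool_pos: [0.5906, -0.0041, 0.0967]
eef_rot: [-0.014, -0.707, 0.707, 0.011]
force: [-0.6, 0.7, -0.6]
opening: 0.0241
```

```bash
python3 - <<'E'
from h import *
go(.453,.172,.09,-.149)
E
```

```text
t=16.35 tcp=[ 0.5906 -0.0041  0.0967] jawyaw=-1.606 q1=-0.21 q6=1.39 turn_y=-1.457 (other 1.685) shift=[-153.7    6.  -162.2] tilt_tool=[-0.001 -0.    -0.004]
```

Request:
{"method": "arm_command", "body": {"plan": [{"delta_pos":[0,0,0],"dr":[0,-0.1,0]},{"delta_pos":[0,0,0],"dr":[0,-0.124,0]},{"delta_pos":[0,0,0],"dr":[0,-0.124,0]},{"delta_pos":[0,0,0],"dr":[0,-0.124,0]},{"delta_pos":[0,0,0],"dr":[0,-0.124,0]},{"delta_pos":[0,0,0],"dr":[0,-0.124,0]},{"delta_pos":[0,0,0],"dr":[0,-0.124,0]},{"delta_pos":[0,0,0],"dr":[0,-0.124,0]},{"delta_pos":[0,0,0],"dr":[0,-0.124,0]},{"delta_pos":[0,0,0],"dr":[0,-0.124,0]},{"delta_pos":[0,0,0],"dr":[0,-0.124,0]},{"delta_pos":[0,0,0],"dr":[0,-0.117,0]},{"delta_pos":[-22,0,-23],"dr":[0,0,0]},{"delta_pos":[-22,0,-23],"dr":[0,0,0]},{"delta_pos":[-22,0,-23],"dr":[0,0,0]},{"delta_pos":[-22,0,-23],"dr":[0,0,0]},{"delta_pos":[-22,0,-23],"dr":[0,0,0]},{"delta_pos":[-22,0,-23],"dr":[0,0,0]},{"delta_pos":[-22,0,-24],"dr":[0,0,0]},{"delta_pos":[0,0,0],"dr":[0,0,0]}], "grip": 0.5}}

```text
time: 18.35
tool_pos: [0.4481, 0.1746, 0.0927]
eef_rot: [-0.464, 0.536, -0.534, 0.461]
force: [0.2, -0.8, -0.1]
opening: 0.0427
```

```bash
python3 - <<'E'
from h import *
go(.453,.172,.0045,-.149)
E
```

```text
t=18.35 tcp=[0.4481 0.1746 0.0927] jawyaw=-0.146 q1=0.12 q6=0.26 turn_y=0.003 (other -3.138) shift=[ 1.8 88.1  5.7] tilt_tool=[0.005 0.    0.   ]
```

Request:
{"method": "arm_command", "body": {"plan": [{"delta_pos":[2,20,5],"dr":[0,0,0]},{"delta_pos":[0,28,0],"dr":[0,0,0]},{"delta_pos":[0,20,0],"dr":[0,0,0]},{"delta_pos":[0,12,0],"dr":[0,0,0]},{"delta_pos":[0,8,0],"dr":[0,0,0]},{"delta_pos":[0,0,0],"dr":[0,0,0]},{"delta_pos":[0,0,0],"dr":[0,0,0]}]}}

```text
time: 19.05
tool_pos: [0.4572, 0.1697, 0.0069]
eef_rot: [0.461, -0.536, 0.536, -0.462]
force: [1.1, 0.7, -0.2]
opening: 0.043
```

Request:
{"method": "arm_command", "body": {"plan": [{"delta_pos":[0,0,0],"dr":[0,0,0]},{"delta_pos":[0,0,0],"dr":[0,0,0]},{"delta_pos":[0,0,0],"dr":[0,0,0]},{"delta_pos":[0,0,0],"dr":[0,0,0]},{"delta_pos":[0,0,0],"dr":[0,0,0]},{"delta_pos":[0,0,0],"dr":[0,0,0]},{"delta_pos":[0,0,0],"dr":[0,0,0]}], "grip": 0}}

```text
time: 19.75
tool_pos: [0.4612, 0.1701, 0.0103]
eef_rot: [0.459, -0.534, 0.538, -0.464]
force: [0.4, -0.9, 17.8]
opening: -0.0001
```

Request:
{"method": "arm_command", "body": {"plan": [{"delta_pos":[0,-15,0],"dr":[0,0,0]},{"delta_pos":[0,-25,0],"dr":[0,0,0]},{"delta_pos":[0,-35,0],"dr":[0,0,0]},{"delta_pos":[0,-35,0],"dr":[0,0,0]},{"delta_pos":[0,0,0],"dr":[0,0,0]},{"delta_pos":[0,0,0],"dr":[0,0,0]}]}}

```text
time: 20.35
tool_pos: [0.4573, 0.1699, 0.1175]
eef_rot: [0.461, -0.535, 0.536, -0.462]
force: [-0.1, 0.3, -1.2]
opening: -0.0001
```

```bash
python3 - <<'E'
from m import *
im,c=snap('wrist','w7'); go(.5815,-.2015,.11,-1.606)
V=cv2.cvtColor(im,cv2.COLOR_RGB2HSV)
cv2.imwrite('pics/w7c.png',im[40:360,200:430,::-1])
E
```

```text
t=20.40 tcp=[0.4563 0.1698 0.1161] jawyaw=-0.149 q1=0.11 q6=0.26 turn_y=1.457 (other -1.685) shift=[-138.2    6.1  366.6] tilt_tool=[0. 0. 0.]
```

View pics/w7c.png

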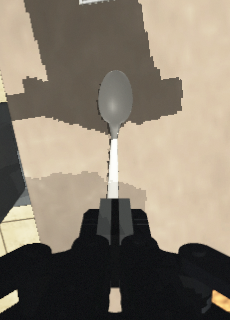

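The fingers shut to 0: the spoon still lies on the worktop (bowl tip at (315,110) full-frame, under the jaws); the tips came down on top of the handle. Re-measure and grip lower.

```bash
python3 - <<'E'
from h import *
im,c=snap('wrist'); 
for z in (.003,.006): print(ray(c,[(315,110),(314,180),(312.5,220)],z).round(4).tolist())
p=read_state()['tool_pos'];print(p, proj(c,[p*[1,1,0]+[0,0,.004]]))
go(.4563,.1698,.0,-.149)
E
```

```text
[[0.4668, 0.235, 0.003], [0.4581, 0.1821, 0.003], [0.4519, 0.1492, 0.003]]
[[0.4668, 0.2351, 0.006], [0.4582, 0.1828, 0.006], [0.4521, 0.1502, 0.006]]
[0.45564141 0.16969808 0.11529866] [[313.30226459 195.7618968 ]]
t=20.45 tcp=[0.4556 0.1697 0.1153] jawyaw=-0.149 q1=0.11 q6=0.26 turn_y=0.000 (other -3.142) shift=[ -0.3 115.3   0.8] tilt_tool=[0.002 0.    0.   ]
```

Request:
{"method": "arm_command", "body": {"plan": [{"delta_pos":[0,10,0],"dr":[0,0,0]},{"delta_pos":[0,20,0],"dr":[0,-0.01,0]},{"delta_pos":[0,25,0],"dr":[0,0,0]},{"delta_pos":[0,25,0],"dr":[0,0,0]},{"delta_pos":[0,18,0],"dr":[0,0,0]},{"delta_pos":[0,10,0],"dr":[0,0,0]},{"delta_pos":[0,4,0],"dr":[0,0,0]},{"delta_pos":[0,0,0],"dr":[0,0,0]},{"delta_pos":[0,0,0],"dr":[0,0,0]},{"delta_pos":[0,0,0],"dr":[0,0,0]}], "grip": 0.35}}

```text
time: 21.45
tool_pos: [0.4574, 0.1699, 0.0052]
eef_rot: [0.463, -0.533, 0.534, -0.465]
force: [0.2, 0.1, 1.0]
opening: 0.0299
```

Request:
{"method": "arm_command", "body": {"plan": [{"delta_pos":[0,2.5,-1],"dr":[0,0,0]},{"delta_pos":[0,2,0],"dr":[0,0,0]},{"delta_pos":[0,0,0],"dr":[0,0,0]},{"delta_pos":[0,0,0],"dr":[0,0,0]}]}}

```text
time: 21.85
tool_pos: [0.4555, 0.1699, -0.0002]
eef_rot: [-0.464, 0.534, -0.533, 0.464]
force: [0.4, -0.1, -0.1]
opening: 0.0302
```

Request:
{"method": "arm_command", "body": {"plan": [{"delta_pos":[0,0,0],"dr":[0,0,0]},{"delta_pos":[0,0,0],"dr":[0,0,0]},{"delta_pos":[0,0,0],"dr":[0,0,0]},{"delta_pos":[0,0,0],"dr":[0,0,0]},{"delta_pos":[0,0,0],"dr":[0,0,0]},{"delta_pos":[0,0,0],"dr":[0,0,0]},{"delta_pos":[0,0,0],"dr":[0,0,0]}], "grip": 0}}

```text
time: 22.55
tool_pos: [0.4561, 0.17, 0.0004]
eef_rot: [0.464, -0.533, 0.534, -0.464]
force: [-1.0, 0.6, 5.2]
opening: 0.0179
```

Request:
{"method": "arm_command", "body": {"plan": [{"delta_pos":[0,-10,0],"dr":[0,0,0]},{"delta_pos":[0,-25,0],"dr":[0,0,0]},{"delta_pos":[0,-35,0],"dr":[0,0,0]},{"delta_pos":[0,-35,0],"dr":[0,0,0]},{"delta_pos":[0,0,0],"dr":[0,0,0]},{"delta_pos":[0,0,0],"dr":[0,0,0]}]}}

```text
time: 23.15
tool_pos: [0.456, 0.17, 0.1057]
eef_rot: [0.464, -0.533, 0.534, -0.465]
force: [-0.3, -0.0, -0.8]
opening: 0.0181
```

```bash
python3 - <<'E'
from m import *
im,c=snap('wrist','w8'); go(.5815,-.2015,.11,-1.606); print(read_state()['opening'])
cv2.imwrite('pics/w8c.png',im[40:360,200:430,::-1])
E
```

```text
t=23.20 tcp=[0.455  0.1698 0.1044] jawyaw=-0.139 q1=0.11 q6=0.25 turn_y=1.467 (other -1.675) shift=[-139.5   -5.7  366.7] tilt_tool=[0.001 0.    0.   ]
0.017920375945808895
```

View pics/w8c.png

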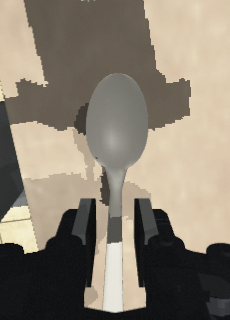

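Spoon is now held (bowl at (117,120) in the crop, axis about 0.02 rad off the tool). Carrying it to the right side.

Request:
{"method": "arm_command", "body": {"plan": [{"delta_pos":[0,0,0],"dr":[0,0.1,0]},{"delta_pos":[0,0,0],"dr":[0,0.123,0]},{"delta_pos":[0,0,0],"dr":[0,0.123,0]},{"delta_pos":[0,0,0],"dr":[0,0.123,0]},{"delta_pos":[0,0,0],"dr":[0,0.123,0]},{"delta_pos":[0,0,0],"dr":[0,0.123,0]},{"delta_pos":[0,0,0],"dr":[0,0.123,0]},{"delta_pos":[0,0,0],"dr":[0,0.123,0]},{"delta_pos":[0,0,0],"dr":[0,0.123,0]},{"delta_pos":[0,0,0],"dr":[0,0.123,0]},{"delta_pos":[0,0,0],"dr":[0,0.123,0]},{"delta_pos":[0,0,0],"dr":[0,0.118,0]},{"delta_pos":[-11,0,28],"dr":[0,0,0]},{"delta_pos":[-11,0,28],"dr":[0,0,0]},{"delta_pos":[-11,0,28],"dr":[0,0,0]},{"delta_pos":[-11,0,28],"dr":[0,0,0]},{"delta_pos":[-11,0,28],"dr":[0,0,0]},{"delta_pos":[-11,0,28],"dr":[0,0,0]}]}}

```text
time: 25.0
tool_pos: [0.5176, 0.0, 0.1028]
eef_rot: [0.004, 0.707, -0.707, -0.007]
force: [0.2, 0.2, 0.5]
opening: 0.0177
```

Request:
{"method": "arm_command", "body": {"plan": [{"delta_pos":[-10,0,28],"dr":[0,0,0]},{"delta_pos":[-10,0,28],"dr":[0,0,0]},{"delta_pos":[-10,0,28],"dr":[0,0,0]},{"delta_pos":[-10,0,28],"dr":[0,0,0]},{"delta_pos":[-10,10,28],"dr":[0,0,0]},{"delta_pos":[-10,20,28],"dr":[0,0,0]},{"delta_pos":[-10,20,22],"dr":[0,0,0]},{"delta_pos":[0,0,0],"dr":[0,0,0]},{"delta_pos":[0,0,0],"dr":[0,0,0]},{"delta_pos":[0,0,0],"dr":[0,0,0]}]}}

```text
time: 26.0
tool_pos: [0.5853, -0.1892, 0.0546]
eef_rot: [0.005, 0.707, -0.707, -0.006]
force: [0.2, 0.5, -0.3]
opening: 0.018
```

```bash
python3 - <<'E'
from m import *
im,c=snap('wrist','w9'); go(.5815,-.2015,.0055,-1.584); print(read_state()['opening'])
T=lambda a,b:(.585+a*np.cos(.035)+b*np.sin(.035), -.1025-a*np.sin(.035)+b*np.cos(.035),.004)
print(proj(c,[T(.105,-.14),T(-.03,-.14)]))
E
```

```text
t=26.05 tcp=[ 0.5857 -0.1893  0.0552] jawyaw=-1.586 q1=-0.51 q6=1.08 turn_y=-0.002 (other 3.140) shift=[ 4.  49.7 12.3] tilt_tool=[ 0.  0. -0.]
0.01802621763537166
[[418.15196652  45.4580593 ]
 [396.57684754 271.27545662]]
```

View pics/w9.png

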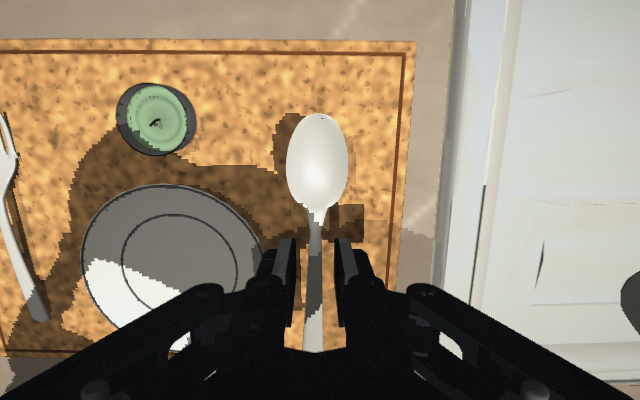

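Spoon above the right strip; mat corner at (416,41) against (418,45) predicted. Shift 12 mm right and lower.

Request:
{"method": "arm_command", "body": {"plan": [{"delta_pos":[4,5,12],"dr":[0,0,0]},{"delta_pos":[0,18,0],"dr":[0,0,0]},{"delta_pos":[0,14,0],"dr":[0,0,0]},{"delta_pos":[0,8,0],"dr":[0,0,0]},{"delta_pos":[0,4.5,0],"dr":[0,0,0]},{"delta_pos":[0,0,0],"dr":[0,0,0]},{"delta_pos":[0,0,0],"dr":[0,0,0]},{"delta_pos":[0,0,0],"dr":[0,0,0]}]}}

```text
time: 26.85
tool_pos: [0.5819, -0.2023, 0.0057]
eef_rot: [-0.006, -0.707, 0.707, 0.005]
force: [-0.5, 0.4, -0.1]
opening: 0.0179
```

Request:
{"method": "arm_command", "body": {"plan": [{"delta_pos":[0,0,0],"dr":[0,0,0]},{"delta_pos":[0,0,0],"dr":[0,0,0]},{"delta_pos":[0,0,0],"dr":[0,0,0]},{"delta_pos":[0,0,0],"dr":[0,0,0]},{"delta_pos":[0,-15,0],"dr":[0,0,0]},{"delta_pos":[0,-30,0],"dr":[0,0,0]},{"delta_pos":[0,-45,0],"dr":[0,0,0]},{"delta_pos":[0,-50,0],"dr":[0,0,0]},{"delta_pos":[20,-50,-20],"dr":[0,0,0]},{"delta_pos":[20,0,-20],"dr":[0,0,0]},{"delta_pos":[20,0,-20],"dr":[0,0,0]},{"delta_pos":[20,0,-20],"dr":[0,0,0]},{"delta_pos":[0,0,-20],"dr":[0,0,0]},{"delta_pos":[0,0,0],"dr":[0,0,0]},{"delta_pos":[0,0,0],"dr":[0,0,0]}], "grip": 0.36}}

```text
time: 28.35
tool_pos: [0.5061, -0.1038, 0.1899]
eef_rot: [-0.006, -0.707, 0.707, 0.005]
force: [-0.3, -0.3, 0.1]
opening: 0.0309
```

```bash
python3 - <<'E'
from m import *
im,c=snap('wrist','w10')
T=lambda a,b:(.585+a*np.cos(.035)+b*np.sin(.035), -.1025-a*np.sin(.035)+b*np.cos(.035),.004)
im=im[:,:,::-1].copy()
for p in proj(c,[T(*q) for q in [(.105,-.14),(.105,.14),(-.105,.14),(-.105,-.14)]]): cv2.circle(im,tuple(int(v) for v in p),4,(255,0,0),1)
cv2.imwrite('pics/w10b.png',im)
go(.529,-.416,.12,.27)
E
```

```text
t=28.40 tcp=[ 0.5062 -0.1042  0.1896] jawyaw=-1.587 q1=-0.44 q6=1.15 turn_y=1.285 (other -1.857) shift=[-306.5   70.    61.2] tilt_tool=[-0.001 -0.    -0.001]
```

View pics/w10b.png

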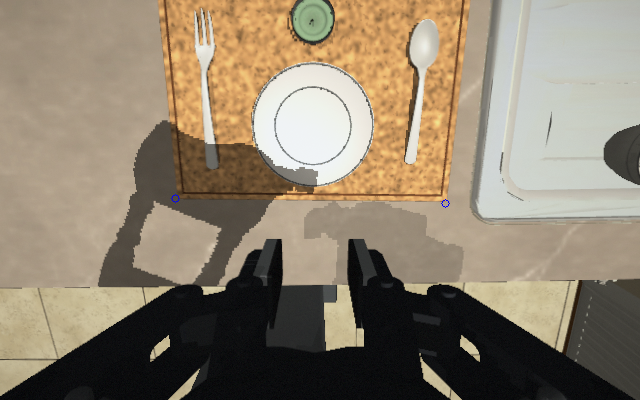

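Layout seen from above: fork (203,10)-(211,168), spoon (426,19)-(409,164), tea light (313,20), saucer centre (313,125), all on the mat. Checking in mat frame.

```bash
python3 - <<'E'
from m import *
im=cv2.imread('pics/w10.png'); c=calibration('wrist'); c['rotation']=R.from_quat(c['rotation']).as_matrix()
H,S,V=cv2.split(cv2.cvtColor(im,cv2.COLOR_BGR2HSV))
k=big(((S<50)&(V>100)).astype(np.uint8)*255,(245,55,380,195)); e=cv2.fitEllipse(cv2.convexHull(k)); r=ray(c,e[0],.016); q=cv2.fitEllipse((ray(c,cv2.convexHull(k).reshape(-1,2),.016)[:,:2]*1000).astype(np.float32)); print('saucer',r*1000,q)
print('front corners',ray(c,[(178,198),(446,201)],.004)*1000)
t=.035
def mat(P): d=(P-[.585,-.1025,0])*1000; return np.c_[d[:,0]*np.cos(t)-d[:,1]*np.sin(t), d[:,0]*np.sin(t)+d[:,1]*np.cos(t)].round(1)
for n,a,b in [('fork',(203,10),(211,168)),('spoon',(426.5,18.5),(409.5,164))]:
    P=ray(c,[a,b],.009); m=mat(P); print(n,m.tolist(),m.mean(0),'yaw',np.arctan2(*(m[0]-m[1])[::-1]))
print('TL',mat(ray(c,(313,20),.019)),'saucer',mat(r))
E
```

```text
saucer [[ 559.63077977 -102.59940604   16.        ]] ((556.944091796875, -102.59545135498047), (112.83302307128906, 115.13555908203125), 152.1777801513672)
front corners [[ 485.79832349   38.13006371    4.        ]
 [ 478.22483119 -239.51694867    4.        ]]
fork [[70.3, 97.5], [-71.0, 99.2]] [-0.35 98.35] yaw -0.012030558974362266
spoon [[67.3, -100.4], [-63.2, -97.5]] [  2.05 -98.95] yaw -0.022218565326719102
TL [[61.6  0.2]] saucer [[-25.4  -1. ]]
```

All placed well (fork y +98, spoon y -99, tea light x about 61, angles under 0.03). Now to the white cup.

Request:
{"method": "arm_command", "body": {"plan": [{"delta_pos":[0,0,0],"dr":[0,-0.1,0]},{"delta_pos":[0,0,0],"dr":[0,-0.126,0]},{"delta_pos":[0,0,0],"dr":[0,-0.126,0]},{"delta_pos":[0,0,0],"dr":[0,-0.126,0]},{"delta_pos":[0,0,0],"dr":[0,-0.126,0]},{"delta_pos":[0,0,0],"dr":[0,-0.126,0]},{"delta_pos":[0,0,0],"dr":[0,-0.126,0]},{"delta_pos":[0,0,0],"dr":[0,-0.126,0]},{"delta_pos":[0,0,0],"dr":[0,-0.126,0]},{"delta_pos":[0,0,0],"dr":[0,-0.126,0]},{"delta_pos":[0,0,0],"dr":[0,-0.126,0]},{"delta_pos":[0,0,0],"dr":[0,-0.126,0]},{"delta_pos":[0,0,0],"dr":[0,-0.126,0]},{"delta_pos":[0,0,0],"dr":[0,-0.126,0]},{"delta_pos":[0,0,0],"dr":[0,-0.126,0]}], "grip": 1}}

```text
time: 29.9
tool_pos: [0.506, -0.1046, 0.189]
eef_rot: [0.565, -0.425, 0.425, -0.565]
force: [0.4, -0.3, -0.2]
opening: 0.0853
```

Request:
{"method": "arm_command", "body": {"plan": [{"delta_pos":[28,3,-5.5],"dr":[0,0,0]},{"delta_pos":[28,3,-5.5],"dr":[0,0,0]},{"delta_pos":[28,3,-5.5],"dr":[0,0,0]},{"delta_pos":[28,3,-5.5],"dr":[0,0,0]},{"delta_pos":[28,3,-5.5],"dr":[0,0,0]},{"delta_pos":[28,3,-5.5],"dr":[0,0,0]},{"delta_pos":[28,3,-5.5],"dr":[0,0,0]},{"delta_pos":[28,3,-5.5],"dr":[0,0,0]},{"delta_pos":[28,3,-5.5],"dr":[0,0,0]},{"delta_pos":[28,3,-5.5],"dr":[0,0,0]},{"delta_pos":[27,3,-5.5],"dr":[0,0,0]},{"delta_pos":[0,0,0],"dr":[0,0,0]},{"delta_pos":[0,0,0],"dr":[0,0,0]},{"delta_pos":[0,0,0],"dr":[0,0,0]}]}}

```text
time: 31.3
tool_pos: [0.5314, -0.415, 0.1558]
eef_rot: [-0.564, 0.426, -0.426, 0.564]
force: [0.3, 0.6, -0.4]
opening: 0.0852
```

```bash
python3 - <<'E'
from h import *
im,c=snap('wrist','w11'); go(.529,-.416,.018,.28); print(proj(c,[(.529,-.416,.0535)]))
E
```

```text
t=31.35 tcp=[ 0.5315 -0.4148  0.1559] jawyaw=0.278 q1=-0.84 q6=-1.12 turn_y=-0.002 (other 3.139) shift=[  0.6 137.9  -2.8] tilt_tool=[ 0. -0. -0.]
[[310.31217751 198.98987253]]
```

View pics/w11.png

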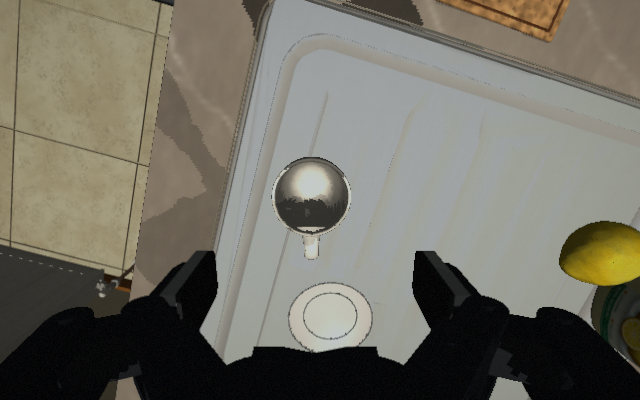

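Cup centred at (311,196) against (310,199) predicted, handle straight down the image along tool x, so the jaw angle is right. Descending.

Request:
{"method": "arm_command", "body": {"plan": [{"delta_pos":[-1,20,-2.5],"dr":[0,0,0]},{"delta_pos":[0,28,0],"dr":[0,0,0]},{"delta_pos":[0,28,0],"dr":[0,0,0]},{"delta_pos":[0,25,0],"dr":[0,0,0]},{"delta_pos":[0,20,0],"dr":[0,0,0]},{"delta_pos":[0,12,0],"dr":[0,0,0]},{"delta_pos":[0,5,0],"dr":[0,0,0]},{"delta_pos":[0,0,0],"dr":[0,0,0]},{"delta_pos":[0,0,0],"dr":[0,0,0]}]}}

```text
time: 32.25
tool_pos: [0.5295, -0.4157, 0.0193]
eef_rot: [0.564, -0.425, 0.427, -0.564]
force: [0.4, 0.1, 0.2]
opening: 0.0853
```

Request:
{"method": "arm_command", "body": {"plan": [{"delta_pos":[0,0,0],"dr":[0,0,0]},{"delta_pos":[0,0,0],"dr":[0,0,0]},{"delta_pos":[0,0,0],"dr":[0,0,0]},{"delta_pos":[0,0,0],"dr":[0,0,0]},{"delta_pos":[0,0,0],"dr":[0,0,0]},{"delta_pos":[0,0,0],"dr":[0,0,0]},{"delta_pos":[0,0,0],"dr":[0,0,0]}], "grip": 0, "newtons": 30}}

```text
time: 32.95
tool_pos: [0.5295, -0.4158, 0.0192]
eef_rot: [0.564, -0.425, 0.427, -0.564]
force: [-0.5, 1.4, 6.2]
opening: 0.0592
```

Request:
{"method": "arm_command", "body": {"plan": [{"delta_pos":[0,-10,0],"dr":[0,0,0]},{"delta_pos":[0,-20,0],"dr":[0,0,0]},{"delta_pos":[0,-30,0],"dr":[0,0,0]},{"delta_pos":[0,-30,0],"dr":[0,0,0]},{"delta_pos":[0,0,0],"dr":[0,0,0]},{"delta_pos":[0,0,0],"dr":[0,0,0]}]}}

```text
time: 33.55
tool_pos: [0.5288, -0.4152, 0.1083]
eef_rot: [0.564, -0.426, 0.426, -0.564]
force: [-0.2, -0.3, -1.8]
opening: 0.0594
```

```bash
python3 - <<'E'
from h import *
im,c=snap('wrist','w12'); go(.557,-.1025,.1,-.035); s=read_state(); print(s['opening'],s['force']); cv2.imwrite('pics/w12c.png',im[120:380,180:460,::-1])
E
```

```text
t=33.60 tcp=[ 0.5282 -0.4144  0.1066] jawyaw=0.277 q1=-0.84 q6=-1.12 turn_y=0.312 (other -2.830) shift=[-312.7    7.1   17.9] tilt_tool=[ 0.001  0.    -0.002]
0.059747116384603824 [-0.05974519  1.14447317 -2.09220501]
```

View pics/w12c.png

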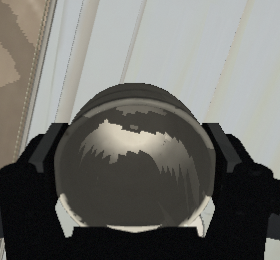

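Cup held level between the pads, rim about (315,284) full-frame. Carrying it above the saucer.

Request:
{"method": "arm_command", "body": {"plan": [{"delta_pos":[0,0,0],"dr":[0,0.06,0]},{"delta_pos":[0,0,0],"dr":[0,0.08,0]},{"delta_pos":[0,0,0],"dr":[0,0.08,0]},{"delta_pos":[0,0,0],"dr":[0,0.07,0]},{"delta_pos":[0,0,0],"dr":[0,0.022,0]},{"delta_pos":[-15,0,1.5],"dr":[0,0,0]},{"delta_pos":[-27,0,1.5],"dr":[0,0,0]},{"delta_pos":[-27,0,1.5],"dr":[0,0,0]},{"delta_pos":[-27,0,1.5],"dr":[0,0,0]},{"delta_pos":[-27,0,1.5],"dr":[0,0,0]},{"delta_pos":[-27,0,1.5],"dr":[0,0,0]},{"delta_pos":[-27,0,1.5],"dr":[0,0,0]},{"delta_pos":[-27,0,1.5],"dr":[0,0,0]},{"delta_pos":[-27,0,1.5],"dr":[0,0,0]},{"delta_pos":[-27,0,1.5],"dr":[0,0,0]},{"delta_pos":[-27,0,1.5],"dr":[0,0,0]},{"delta_pos":[-15,0,1.5],"dr":[0,0,0]},{"delta_pos":[-12,0,0],"dr":[0,0,0]},{"delta_pos":[0,0,0],"dr":[0,0,0]},{"delta_pos":[0,0,0],"dr":[0,0,0]}]}}

```text
time: 35.6
tool_pos: [0.5577, -0.1044, 0.1078]
eef_rot: [0.491, -0.508, 0.509, -0.491]
force: [-0.1, -0.4, -1.2]
opening: 0.0593
```

```bash
python3 - <<'E'
from h import *
im,c=snap('wrist','w13'); s=read_state(); p=s['tool_pos']
print('rim centre',ray(c,[(315,220),(315,348),(235,284),(395,284)],p[2]+.0343)*1000)
go(.557,-.1025,.031,-.035); print(s['opening'],s['force']); cv2.imwrite('pics/w13c.png',im[100:400,100:540,::-1])
E
```

```text
rim centre [[ 559.54932861  -73.75375699  142.11767262]
 [ 557.7398222  -126.76994573  142.11767262]
 [ 529.25387712  -97.67767776  142.11767262]
 [ 588.13107892  -99.67891047  142.11767262]]
t=35.65 tcp=[ 0.5577 -0.1047  0.1078] jawyaw=-0.035 q1=-0.40 q6=-0.36 turn_y=-0.000 (other 3.141) shift=[-2.2 76.8 -0.8] tilt_tool=[-0. -0.  0.]
0.059614917724348876 [ 0.95633774 -0.54461924 -1.20132857]
```

The picture limit is reached, so checks are numeric from here. Rim top edge puts the cup axis at (558,-104.7), within 2 mm of the saucer centre. Lowering.

Request:
{"method": "arm_command", "body": {"plan": [{"delta_pos":[-1.5,12,-1],"dr":[0,0,0]},{"delta_pos":[0,20,0],"dr":[0,0,0]},{"delta_pos":[0,20,0],"dr":[0,0,0]},{"delta_pos":[0,12,0],"dr":[0,0,0]},{"delta_pos":[0,6,0],"dr":[0,0,0]},{"delta_pos":[0,3,0],"dr":[0,0,0]},{"delta_pos":[0,0,0],"dr":[0,0,0]},{"delta_pos":[0,0,0],"dr":[0,0,0]}]}}

```text
time: 36.45
tool_pos: [0.5574, -0.1027, 0.0356]
eef_rot: [0.491, -0.508, 0.509, -0.491]
force: [0.2, 0.1, -1.5]
opening: 0.0597
```

Request:
{"method": "arm_command", "body": {"plan": [{"delta_pos":[0,1,0],"dr":[0,0,0]},{"delta_pos":[0,1,0],"dr":[0,0,0]},{"delta_pos":[0,1,0],"dr":[0,0,0]},{"delta_pos":[0,0,0],"dr":[0,0,0]}]}}

```text
time: 36.85
tool_pos: [0.5566, -0.1023, 0.0317]
eef_rot: [-0.491, 0.509, -0.509, 0.491]
force: [0.0, -0.5, -1.1]
opening: 0.0599
```

Request:
{"method": "arm_command", "body": {"plan": [{"delta_pos":[0,0.7,0],"dr":[0,0,0]},{"delta_pos":[0,0.7,0],"dr":[0,0,0]},{"delta_pos":[0,0.6,0],"dr":[0,0,0]},{"delta_pos":[0,0,0],"dr":[0,0,0]}]}}

```text
time: 37.25
tool_pos: [0.5567, -0.1023, 0.0297]
eef_rot: [-0.491, 0.509, -0.509, 0.491]
force: [-0.1, -0.8, -1.9]
opening: 0.0597
```

Request:
{"method": "arm_command", "body": {"plan": [{"delta_pos":[0,0.5,0],"dr":[0,0,0]},{"delta_pos":[0,0.5,0],"dr":[0,0,0]},{"delta_pos":[0,0,0],"dr":[0,0,0]},{"delta_pos":[0,0,0],"dr":[0,0,0]}]}}

```text
time: 37.65
tool_pos: [0.5568, -0.1024, 0.0289]
eef_rot: [0.491, -0.509, 0.509, -0.491]
force: [-0.8, 0.2, -1.5]
opening: 0.0596
```

Request:
{"method": "arm_command", "body": {"plan": [{"delta_pos":[0,0.5,0],"dr":[0,0,0]},{"delta_pos":[0,0.5,0],"dr":[0,0,0]},{"delta_pos":[0,0,0],"dr":[0,0,0]},{"delta_pos":[0,0,0],"dr":[0,0,0]}]}}

```text
time: 38.05
tool_pos: [0.5569, -0.1024, 0.0287]
eef_rot: [0.491, -0.509, 0.509, -0.491]
force: [-4.0, 0.6, 6.1]
opening: 0.0598
```

Contact felt (6 N). Releasing and retreating.

Request:
{"method": "arm_command", "body": {"plan": [{"delta_pos":[0,0,0],"dr":[0,0,0]},{"delta_pos":[0,0,0],"dr":[0,0,0]},{"delta_pos":[0,0,0],"dr":[0,0,0]},{"delta_pos":[0,0,0],"dr":[0,0,0]},{"delta_pos":[0,-5,0],"dr":[0,0,0]},{"delta_pos":[0,-15,0],"dr":[0,0,0]},{"delta_pos":[0,-30,0],"dr":[0,0,0]},{"delta_pos":[0,-40,0],"dr":[0,0,0]},{"delta_pos":[0,-40,0],"dr":[0,0,0]},{"delta_pos":[0,-40,0],"dr":[0,0,0]},{"delta_pos":[0,0,0],"dr":[0,0,0]},{"delta_pos":[0,0,0],"dr":[0,0,0]}], "grip": 0.87}}

```text
time: 39.25
tool_pos: [0.5576, -0.1027, 0.2002]
eef_rot: [0.491, -0.507, 0.51, -0.492]
force: [0.4, 0.1, -0.2]
opening: 0.0743
```

```bash
python3 - <<'E'
from m import *
im,c=snap('wrist','w14'); s=read_state(); print(s['tool_pos'],s['opening'],s['force'])
im=im[:,:,::-1].copy(); H,S,V=cv2.split(cv2.cvtColor(im,cv2.COLOR_BGR2HSV))
t=.035
def mat(P): d=(P-[.586,-.103,0])*1000; return np.c_[d[:,0]*np.cos(t)-d[:,1]*np.sin(t), d[:,0]*np.sin(t)+d[:,1]*np.cos(t)].round(1)
def imat(a,b,z): return [.586+a*np.cos(t)+b*np.sin(t),-.103-a*np.sin(t)+b*np.cos(t),z]
print('pred: rim',proj(c,[imat(-.03,0,.063)]),'handle tip',proj(c,[imat(-.03,-.0585,.045)]),'TL',proj(c,[imat(.0665,0,.019)]),'fork',proj(c,[imat(.072,.099,.009),imat(-.072,.099,.009)]).tolist(),'spoon',proj(c,[imat(.065,-.099,.009),imat(-.065,-.099,.009)]).tolist())
# everything that is not mat colour: components on the mat
g=((H>40)&(H<85)&(S>40)&(V>50)).astype(np.uint8)*255
for k in cv2.findContours(g,cv2.RETR_EXTERNAL,cv2.CHAIN_APPROX_NONE)[0]:
    if cv2.contourArea(k)>150 and len(k)>20: e=cv2.fitEllipse(k); print('green',np.round(e[0]),np.round(e[1]),mat(ray(c,e[0],.019)))
w=((S<45)&(V>90)).astype(np.uint8)*255
for k in cv2.findContours(w,cv2.RETR_EXTERNAL,cv2.CHAIN_APPROX_NONE)[0]:
    if 150<cv2.contourArea(k): x=cv2.minAreaRect(k); print('white',np.round(x[0]),np.round(x[1]),round(x[2]),cv2.boundingRect(k),mat(ray(c,x[0],.009)))
E
```

```text
[ 0.55660893 -0.10229988  0.19825027] 0.0741802736320027 [-0.18059003 -0.06517916 -0.48030723]
pred: rim [[311.48518175 186.99765879]] handle tip [[311.72781704 241.11143885]] TL [[408.06320841 176.57920117]] fork [[418.7050896479407, 72.53888263430544], [267.40864462580544, 72.27343027800592]] spoon [[397.3686297202531, 261.99519675995356], [280.45631365237864, 262.1621597761583]]
green [403. 174.] [31. 35.] [[61.   3.1]]
white [485. 386.] [34. 35.] 14 (464, 366, 40, 34) [[ 188.4 -272.4]]
white [324. 335.] [ 56. 181.] 88 (233, 304, 182, 57) [[ -16.2 -194.3]]
white [584. 311.] [88. 44.] 38 (536, 299, 80, 57) [[ 291.2 -163.7]]
white [340. 262.] [ 21. 116.] 90 (282, 252, 117, 22) [[  1.1 -99.5]]
white [312. 174.] [113. 112.] 41 (255, 120, 114, 122) [[-29.7   1. ]]
white [342.  73.] [ 21. 150.] 88 (267, 61, 151, 22) [[-1.1 98.4]]
white [618.  16.] [31. 41.] 90 (598, 0, 42, 32) [[254.1 150.2]]
```

Tea light, fork, spoon all within 6 mm of their places; handle tip row 242 against 241 predicted. One check of the cup's rim circle and foot, from the wrist and scene cameras.

```bash
python3 - <<'E'
from m import *
im=cv2.imread('pics/w14.png'); g=cv2.cvtColor(im,cv2.COLOR_BGR2GRAY); c=calibration('wrist'); c['rotation']=R.from_quat(c['rotation']).as_matrix()
h=cv2.HoughCircles(g[110:260,240:390],cv2.HOUGH_GRADIENT,1,10,param1=80,param2=15,minRadius=30,maxRadius=42)
for q in (h[0][:4] if h is not None else []): print('rim',q+[240,110,0],ray(c,(q[0]+240,q[1]+110),.063)*1000)
hsv=cv2.cvtColor(im,cv2.COLOR_BGR2HSV); w=((hsv[:,:,1]<45)&(hsv[:,:,2]>90))
for v in (234,237,240): u=np.where(w[v,255:369])[0]+255; print('handle row',v,u.min() if len(u) else None,u.max() if len(u) else None)
a=cv2.imread('pics/scene0.png'); im2,cs=snap('scene'); 
print('scene pred rim/foot',proj(cs,[(.557,-.103,.063),(.557,-.103,.008)]).round(), 'teal/salt diff', [int(np.abs(im2[y0:y1,x0:x1,::-1].astype(int)-a[y0:y1,x0:x1]).mean()) for x0,y0,x1,y1 in [(310,110,332,134),(332,126,348,154)]])
h=cv2.HoughCircles(cv2.resize(cv2.cvtColor(im2,cv2.COLOR_RGB2GRAY)[150:230,260:350],None,fx=4,fy=4),cv2.HOUGH_GRADIENT,1,10,param1=80,param2=15,minRadius=30,maxRadius=55)
print(None if h is None else [(q[0]/4+260,q[1]/4+150,q[2]/4) for q in h[0][:3]])
E
```

```text
rim [312.5 185.5  32.5] [[555.48587566 -99.57314968  63.        ]]
rim [311.5        174.5         34.70000076] [[554.98124617 -89.87153882  63.        ]]
rim [317.5        194.5         41.40000153] [[ 559.54579262 -107.76932769   63.        ]]
rim [281.5        174.5         41.40000153] [[529.2927347  -88.98087766  63.        ]]
handle row 234 306 318
handle row 237 306 317
handle row 240 307 317
scene pred rim/foot [[301. 186.]
 [301. 198.]] teal/salt diff [23, 2]
[(np.float32(294.375), np.float32(198.375), np.float32(10.8)), (np.float32(300.625), np.float32(186.125), np.float32(9.675)), (np.float32(297.125), np.float32(200.375), np.float32(13.325))]
```

Cup rim fits in both views (scene 300.6,186.1 against 301,186). The teal patch changed in brightness; check whether it's shadow/occlusion or movement.

```bash
python3 - <<'E'
from m import *
for n,r in [('scene',(300,100,345,145)),('side',(145,250,205,310))]:
    a=cv2.imread(f'pics/{n}0.png'); b=snap(n)[0][:,:,::-1]
    for i in (a,b):
        H,S,V=cv2.split(cv2.cvtColor(np.ascontiguousarray(i),cv2.COLOR_BGR2HSV)); k=big(((H>80)&(H<100)&(S>90)).astype(np.uint8)*255,r); print(n,cv2.boundingRect(k),k.mean(0).round(1))
    if n=='side': print('salt',np.abs(a[220:262,192:218].astype(int)-b[220:262,192:218]).mean())
s=read_state(); print(s['tool_pos'],s['time'],np.abs(s['qvel']).max())
E
```

```text
scene (313, 113, 16, 18) [321.  121.4]
scene (318, 113, 11, 18) [323.3 121. ]
side (157, 263, 32, 32) [173.8 277.1]
side (157, 263, 32, 32) [174. 277.]
salt 9.18131868131868
[ 0.55577549 -0.10198303  0.19629115] 39.45 0.004221603562427766
```

Teal cup is unchanged in the side view; the arm only hides part of it in the scene view. Handing in.

```bash
python3 -c "
from bench import sign_off; print(sign_off())"
```

```text
the job is handed in; nothing more can be done
None
```

I laid the coffee place in the order you asked and handed it in at about 39.5 s of the 102 s allowed. The sign-off reports no verdict. The tea light, fork and spoon went down first, then the cup was set on the saucer with a contact force of about 6 N.

**Last measured positions** (mat frame for the first three):

| Item | Measured | Target |
|---|---|---|
| Fork | x -1, y +98 mm, about 0.01 rad off straight | y +99 mm |
| Spoon | x +1, y -99.5 mm, about 0.02 rad off straight | y -99 mm |
| Tea light | x +61, y +3 mm | x +66.5, y 0 mm |
| White cup | rim centre within about 4 mm of the saucer centre in the wrist view and 1 pixel in the scene view, handle straight to the right | saucer centre |

- **Tea light:** it sits about 5 mm nearer the saucer than mid-gap, still inside the 14 mm tolerance.
- **Bystanders:** the teal cup's outline is unchanged in the side view; in the scene view the arm hides part of it. The salt shaker looks unmoved in the scene view. Its side-view patch changed slightly in brightness, and I did not look into why.

**What went wrong:**
- The first grip on the spoon closed above the handle and missed. I re-measured it and a lower grip held.
- I used up the 16-picture limit before setting the cup down, so the final checks are from pixel measurements only, with no picture viewed. I did not measure the cup's tilt directly.

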